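# Set the register gauge to the red stop

### The job

Set the register gauge for the next sheet: with the fingertips press down the orange pad in the middle of the black carriage to free its brake and, keeping it pressed, push the carriage along the rail right up against the red stop block (not the blue one), then let the pad spring back up so that the brake holds it there. Pick up nothing: leave the tins, bottles, pen, roller and tape round the gauge where they are.

Things in the scene. Friction and masses are not known exactly. Their poses are not given: they have to be found in the camera images.
- rail: Fixed aluminium channel rail, 420 mm long (along its own y axis), 70 mm wide at its foot, top face 40 mm above the worktop; a plywood bed 6 mm thick with a white sheet lies along its -x side. Origin on the worktop under the middle of the rail; x across the rail, y along it, z up. The rail's y axis lies within about 15 degrees of world y.
- carriage (a joint): position of the black carriage along the rail's +y, in m; 0 at the middle of the rail. It slides freely (about 2 N) with the pad pressed; with the pad up the brake holds it against some 12 N or more.
- carriage_mid (a point): middle of the black carriage, 50 mm above the worktop. The carriage is 78 mm long (along the rail's y) and 58 mm wide: at each end a shoulder 15 mm thick reaches up to 75 mm above the worktop; between the shoulders is a 48 mm saddle, open to both sides (x), which the pad fills. A thin steel fence blade hangs from it over the bed, reaching 84 mm to the rail's -x side and no higher than 46 mm.
- pad (a joint): how far the orange pad is pressed down, in m: 0 up (brake on), 0.008 fully down. It takes about 4.5 N to start, 6 N at 2.5 mm and 9 N to go fully down; the brake is quite off from 2 mm down, so press it 3 mm or more. It springs back by itself.
- pad_top (a point): middle of the orange release pad's top face (36 mm across the rail, 44 mm along it), 62 mm above the worktop when up, 54 mm when fully down; it rides with the carriage.
- red_stop_mid (a point): centre of the red stop block, 50 mm above the worktop. It is fixed on the rail, 20 mm long along the rail, 72 mm wide, its top 66 mm high with a steel screw to 74 mm. It may be on either side of the carriage. The carriage touches it when carriage_mid is 49 mm from this point.
- blue_stop_mid (a point): centre of the blue stop block, same shape, on the other side of the carriage; not the one wanted.
- ink_tin_0: A black-and-silver closed ink tin, 71 mm wide, 62 mm high, standing behind the rail; origin under its middle. To be left alone.
- stop_out_bottle: A small bottle of pink fluid with a tall tan cap, 31 mm wide, 79 mm high, standing behind the rail; origin under its middle. To be left alone.
- dropper_bottle: A brown dropper bottle with a black rubber bulb, 33 mm wide, 102 mm high, standing behind the rail; origin under its middle. To be left alone.
- marker_pen: A white and red marker pen, 135 mm long, 16 mm thick, lying on the robot's side of the rail; origin under its middle. To be left alone.
- ink_roller_b: A hand roller with black handle, 176 x 76 x 30 mm, lying beyond the rail's left end; origin under its middle. To be left alone.
- masking_tape: A roll of masking tape, 104 mm wide, 25 mm high, lying beyond the rail's right end; origin under its middle. To be left alone.

How it is judged:
By the outcome, as a careful person would: the job done as asked, in the order asked, and still so for the second after the job is handed in, with the robot touching nothing.
It also fails if it takes over 38 s, if anything falls off the work surface, if the arm or the gripper's body presses on something with over 40 N, if the wrist force passes 120 N, or if a joint passes its speed limit or range.

### The arm

A 6-joint arm with a two-finger parallel gripper is mounted at the origin on the work surface; the furniture and walls round the work are solid. World frame = base frame: x ahead of the robot, y to its left, z up, the work surface at z = 0. Lengths are in m, angles in degrees, forces in N, time in s.
With the tool pointing down it reaches from about 0.25 to 0.725 m from the base axis. Payload 9.7 kg.
Tool frame: the origin (TCP) lies at the very end of the fingers, on their centre line; the grasp point (between the pads) lies 19 mm behind it; z points along the fingers, y is the line along which they close (so a half turn about z gives the same grasp; the last joint's range is limited). The gripper opens to 85 mm and grips with 20 to 120 N. Pads are 22 mm wide; open, the fingers measure 114 mm over their backs; the gripper's body (76 mm by 85 mm) begins 54 mm behind the grasp point. The pads swing forward as they close: fully open they stand 13 mm farther back than shut.
Start: joints at [-66.234, 4.979, 10.078, 95.1, 0, 90], TCP at [0.222, -0.503, 0.231] pointing down, gripper open.
Joint ranges: [-179.16, 179.16], [-48.56, 103.87], [-65.8, 70.77], [-126.05, 130.52], [-82.76, 87.17], [-180, 180]. Speed limits (degrees/s): [127.2, 127.2, 147.25, 180, 180, 180].

### API

Orientations are given as [roll, pitch, yaw] about the fixed x, y, z axes, in that order (R = Rz(yaw) Ry(pitch) Rx(roll)).
In Python, from workcell import bot gives the robot as it stands.
- The arm moves only by the tool arm_command, never from a script. Its argument "series" is a list of rows, each a list of 4 numbers: the shift along the tool's x, y, z in m, then the turn about the tool's z in rad. A call has exactly 5 rows; each row is the pose to reach, as a shift and turn from the pose commanded when the call began, along the tool's axes at that moment; what a row does not reach only later rows make up. A row lasts 1/10 s, in which the tool goes at most 50 mm and 8.59 degrees, less where a joint would pass 70% of its speed; a pose out of reach is approached as far as the arm can. A call with a gripper value outside its range is refused whole. "hand" is the finger opening in m, from 0 to 0.0854, set as the call begins (left out, the last holds). The fingers move at their own pace and stop on an object; "grip_force" is the grip in N (left out, the last holds). Time passes only in rows, so rows that repeat a pose let the fingers close, or fill a call up. It gives the time, the measured TCP pose, the force, the opening and the grip force at its end, in the units of the state.
- bot.get_obs(): the state, without advancing time (a new reading comes with each control period).
- bot.camera(name): name is "scene" or "top"; returns a dict with "color" (420x560x3 uint8, blue, green, red), "camera_matrix" (3x3 intrinsics, pixels), "dist_coeffs" ([k1, k2, p1, p2, k3] as OpenCV has them; the pictures are not rectified), "xyz" and "orientation" of the camera in the world. Camera axes: x right, y up, looking along -z (the intrinsics and any distortion apply to the point x, -y, -z); pixel columns grow to the right and rows downward; lengths in m; the calibration is good to about 2 mm. A picture is of the moment at which its call begins. There is no depth.
- bot.job_done(): hands the job in; it is judged then, once.
Trained networks look in the newest picture that a camera, given by its name, has taken for a name from the list of things; names that differ only in an ending like _2 or _b are one class to them, and where a whole thing is asked for, a point or a joint stands for the part that bears it (a point fixed in the world has none). Each returns a list of dicts, best first, with "confidence" (0 to 1); they miss things now and then, are a little off and sometimes report something else, mostly with a low value. They report only what shows in the picture. A call takes as long as a camera call.
- bot.find_in(camera, target): "location" ([column, row] in pixels, amid what is visible of it).
- bot.mark_of(camera, target): "location" ([column, row] in pixels: a listed point, or the origin of a listed thing).
The state is a dict: "time": time; "q": joint angles; "qd": joint speeds; "joint_efforts": joint torques, N m; "ee_pos": TCP position; "tcp_rot": TCP orientation; "wrist_force": force on the tool from outside, world axes, zero at the start; "torque": the same for the moment, N m; "opening": finger opening in m; "grasp_force": force on a finger pad.
Only numpy, scipy, OpenCV 4.12 (cv2) and the standard library are available. Lean on these libraries where they do the work, as an engineer would, in place of code of your own. Each camera call takes 0.05 s, during which the arm holds its last target. There are 200 camera calls.

## Working session

There is one attempt and no reset: what is moved stays moved. The work goes in short steps, Python scripts to look and compute and a tool call to move; the robot and the scene stay as the last step left them, time stands still between calls to the robot, and variables do not carry over. Pictures are saved under pics/ and viewed, at most 10 in all, crops included, and the job is handed in when it is done.

Besides the shell and the picture viewer there is one more tool, called after "Emit:" by a JSON object that holds its "method" and its "body", one argument or row to a line. arm_command: Moves the arm, as the interface text tells. Its arguments: {"type":"object","properties":{"series":{"type":"array"},"hand":{"type":"number"},"grip_force":{"type":"number"}},"required":["series"]}

```bash
mkdir -p pics; cat > h.py <<'E'
import numpy as np, cv2
from scipy.spatial.transform import Rotation as R
from workcell import bot
def Rm(o):
    o=np.array(o,float)
    if o.shape==(3,3): return o
    return R.from_euler('xyz',o,degrees=True).as_matrix() if o.size==3 else R.from_quat(o).as_matrix()
def ray(c,px):
    u=cv2.undistortPoints(np.array([[px]],float),np.array(c['camera_matrix']),np.array(c['dist_coeffs']))[0,0]
    d=Rm(c['orientation'])@np.array([u[0],-u[1],-1]); return np.array(c['xyz']),d
def atz(c,px,z):
    o,d=ray(c,px); return o+d*(z-o[2])/d[2]
E
python3 - <<'E'
from h import *
o=bot.get_obs(); print(o)
Z=dict(carriage_mid=.05,pad_top=.062,red_stop_mid=.05,blue_stop_mid=.05,rail=0,dropper_bottle=0,stop_out_bottle=0,ink_tin_0=0,marker_pen=0)
for n in('top','scene'):
    c=bot.camera(n); cv2.imwrite(f'pics/{n}0.png',c['color']); print(n,c['xyz'],c['orientation'])
    for t,z in Z.items():
        for m in bot.mark_of(n,t)[:2]: print(t,np.round(m['location'],1),round(m['confidence'],2),atz(c,m['location'],z).round(4))
E
```

```text
{'time': 0.0, 'q': array([-6.62337832e+01,  5.01105428e+00,  1.00336631e+01,  9.50979976e+01,
        7.48241707e-04,  9.00009446e+01]), 'qd': array([ 0.06040813,  0.03450844,  0.09511896,  0.10071658, -0.02718616,
       -0.00461915]), 'joint_efforts': array([ 4.25792605e-03, -5.20388031e+01,  4.64809334e+01,  1.62021699e-02,
        5.61462241e-05, -5.73192233e-05]), 'ee_pos': array([ 0.22156686, -0.50315339,  0.23057641]), 'tcp_rot': array([-1.79924611e+02, -7.46998200e-04,  2.37652712e+01]), 'wrist_force': array([-0.13656066, -0.06705043, -0.8434538 ]), 'torque': array([-0.0293196 , -0.04913189, -0.01149763]), 'grasp_force': 0.0, 'opening': 0.08548408605764947}
top [0.36682893 0.11531319 1.31908774] [ 10.66475213   0.11240438 -89.91400409]
carriage_mid [275.  244.4] 0.76 [0.5381 0.1266 0.05  ]
pad_top [276.6 240.6] 0.58 [0.5454 0.1228 0.062 ]
red_stop_mid [346.  259.4] 0.53 [ 0.5028 -0.0399  0.05  ]
blue_stop_mid [217.5 230.9] 0.75 [0.5701 0.2628 0.05  ]
rail [281.3 247.2] 0.71 [ 0.538   0.1116 -0.    ]
stop_out_bottle [267.4 207.7] 0.63 [0.6365 0.1462 0.    ]
ink_tin_0 [146.2 22
[... 188 characters left out ...]
 0.    ]
scene [-0.07397941  0.99021369  0.65434659] [  63.05428189   -0.34738116 -143.55834292]
carriage_mid [294.3 250.4] 0.72 [0.5364 0.1279 0.05  ]
carriage_mid [398.6 237. ] 0.21 [ 0.3756 -0.0722  0.05  ]
pad_top [297.2 248.7] 0.45 [0.5236 0.135  0.062 ]
red_stop_mid [343.6 226.9] 0.79 [ 0.5075 -0.0379  0.05  ]
blue_stop_mid [247.6 270.2] 0.68 [0.5658 0.2555 0.05  ]
rail [298.4 268.2] 0.64 [0.5313 0.1177 0.    ]
dropper_bottle [208.1 267.8] 0.69 [0.6978 0.2419 0.    ]
dropper_bottle [253.6 257.6] 0.66 [0.6438 0.1427 0.    ]
stop_out_bottle [254.4 257. ] 0.82 [0.6441 0.1394 0.    ]
ink_tin_0 [300.3 228.5] 0.78 [ 0.6417 -0.0465  0.    ]
marker_pen [333.  301.5] 0.58 [0.3969 0.1824 0.    ]
```

View pics/top0.png

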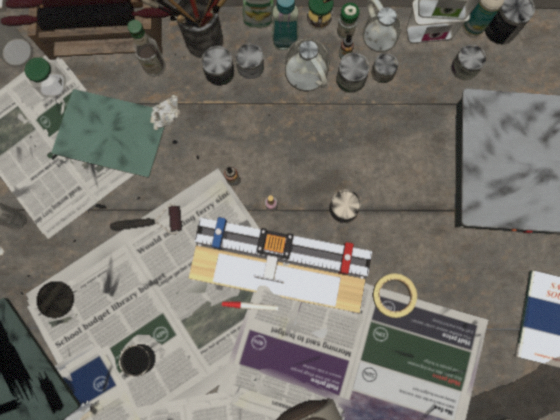

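View pics/scene0.png

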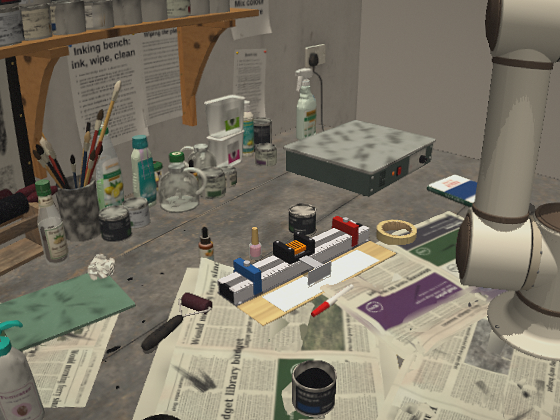

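The top view shows the rail with blue at about (217,231), the orange pad at (276,243) and red at (347,258). In the scene view the pad is at (294,247), red at (344,228) and blue at (247,271), so red lies towards -y. I'll refine the positions by colour.

```bash
cat >> h.py <<'E'
def seg(c,kind,near,r=22):
    h=cv2.cvtColor(c['color'],cv2.COLOR_BGR2HSV); H,S,V=[h[...,i].astype(int) for i in range(3)]
    m={'red':((H<6)|(H>173))&(S>150),'blue':(abs(H-110)<14)&(S>120),'orange':(abs(H-13)<7)&(S>130)&(V>90)}[kind]
    yy,xx=np.nonzero(m); k=np.hypot(xx-near[0],yy-near[1])<r
    p=np.c_[xx[k],yy[k]]; return len(p),p.mean(0),p.min(0),p.max(0)
E
python3 - <<'E'
from h import *
for n,S in (('top',dict(red=(347,258),blue=(217,231),orange=(276,243))),('scene',dict(red=(344,230),blue=(247,270),orange=(295,248)))):
    c=bot.camera(n)
    for k,p in S.items():
        s=seg(c,k,p); print(n,k,s,atz(c,s[1],.062 if k=='orange' else (.064 if n=='top' else .05)).round(4))
c=bot.camera('top')
cv2.imwrite('pics/crop.png',cv2.resize(c['color'][200:310,180:380],None,fx=4,fy=4,interpolation=cv2.INTER_CUBIC))
E
```

```text
top red (169, array([346.19526627, 257.55029586]), array([341, 243]), array([352, 272])) [ 0.5056 -0.0387  0.064 ]
top blue (138, array([218.55072464, 232.68115942]), array([213, 218]), array([224, 246])) [0.5636 0.2586 0.064 ]
top orange (298, array([274.52684564, 242.74832215]), array([264, 234]), array([284, 252])) [0.5404 0.1276 0.062 ]
scene red (365, array([346.27123288, 227.98082192]), array([332, 216]), array([358, 245])) [ 0.4994 -0.0369  0.05  ]
scene blue (415, array([248.52048193, 272.43855422]), array([234, 258]), array([260, 290])) [0.5586 0.2611 0.05  ]
scene orange (139, array([296.75539568, 246.33093525]), array([285, 240]), array([305, 254])) [0.5305 0.1269 0.062 ]
```

View pics/crop.png

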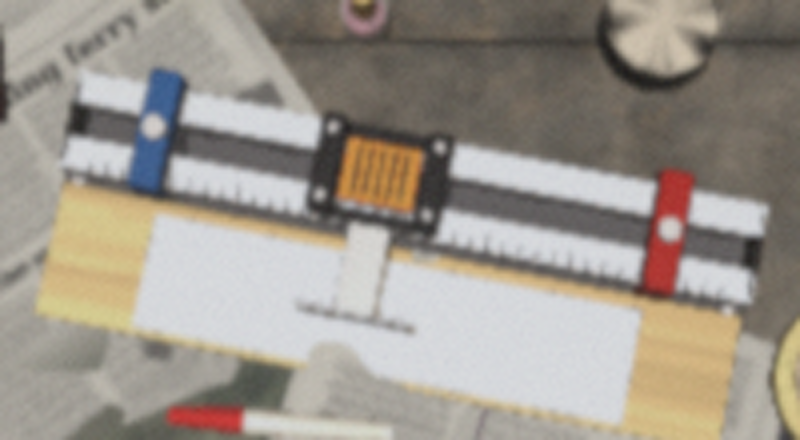

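Emit:
{"method": "arm_command", "body": {
  "series": [
    [0.02, -0.016, 0, 0],
    [0.055, -0.045, 0, 0],
    [0.09, -0.074, 0, 0],
    [0.125, -0.103, 0, 0],
    [0.16, -0.132, 0, 0]
  ],
  "hand": 0,
  "grip_force": 30
}}

```text
time: 1.65
ee_pos: [0.3152, -0.3165, 0.2313]
tcp_rot: [180.0, -0.0, 23.7]
wrist_force: [0.7, 0.8, -0.1]
opening: 0.0123
grasp_force: 0.0
```

Emit:
{"method": "arm_command", "body": {
  "series": [
    [0.035, -0.029, 0, 0],
    [0.07, -0.058, 0, 0],
    [0.105, -0.087, 0, 0],
    [0.14, -0.116, 0, 0],
    [0.175, -0.145, 0, 0]
  ]
}}

```text
time: 2.15
ee_pos: [0.4171, -0.113, 0.2316]
tcp_rot: [180.0, -0.0, 23.8]
wrist_force: [0.6, -0.6, -0.1]
opening: 0.0001
grasp_force: 0.0
```

Emit:
{"method": "arm_command", "body": {
  "series": [
    [0.042, -0.034, 0, 0.12],
    [0.084, -0.068, 0, 0.25],
    [0.126, -0.102, 0, 0.38],
    [0.168, -0.136, 0, 0.5],
    [0.207, -0.1686, 0.01, 0.6155]
  ]
}}

```text
time: 2.65
ee_pos: [0.5144, -0.0131, 0.2273]
tcp_rot: [-176.5, 0.2, -3.3]
wrist_force: [0.4, -0.5, 0.7]
opening: -0.0004
grasp_force: 0.0
```

Emit:
{"method": "arm_command", "body": {
  "series": [
    [0, 0, 0.02, 0],
    [0, 0, 0.045, 0],
    [0, 0, 0.07, 0],
    [0, 0, 0.07, 0],
    [0, 0, 0.07, 0]
  ]
}}

```text
time: 3.15
ee_pos: [0.5125, -0.0139, 0.158]
tcp_rot: [-176.5, 0.2, -3.4]
wrist_force: [-0.4, -0.2, 0.2]
opening: -0.0002
grasp_force: 0.0
```

```bash
python3 - <<'E'
from h import *
o=bot.get_obs(); print(o['q'].round(2),o['ee_pos'],o['tcp_rot'])
T=Rm(o['tcp_rot']); print(T.round(3)); print((T.T@(np.array([.538,.123,.11])-o['ee_pos'])).round(4))
E
```

```text
[ -3.48  -0.82  -4.07  86.97   3.47 179.94] [ 0.51249026 -0.01390246  0.15796737] [-176.53407402    0.20746773   -3.42238095]
[[ 0.998 -0.06   0.   ]
 [-0.06  -0.996  0.061]
 [-0.004 -0.06  -0.998]]
[ 0.0175 -0.135   0.0562]
```

Emit:
{"method": "arm_command", "body": {
  "series": [
    [0, 0, 0, -0.13],
    [0, 0, 0, -0.27],
    [0, 0, 0, -0.41],
    [0, 0, 0, -0.55],
    [0, 0, 0, -0.69]
  ]
}}

```text
time: 3.65
ee_pos: [0.5134, -0.0139, 0.1596]
tcp_rot: [-177.3, -2.2, 36.4]
wrist_force: [0.0, 0.7, 0.2]
opening: 0.0001
grasp_force: 0.0
```

```bash
python3 - <<'E'
from h import *
o=bot.get_obs(); print(o['q'].round(2),o['ee_pos'],o['tcp_rot'])
T=Rm(o['tcp_rot']); print(T.round(3)); print((T.T@(np.array([.538,.123,.11])-o['ee_pos'])).round(4))
E
```

```text
[ -3.48  -0.87  -3.93  86.97   3.47 140.08] [ 0.51343155 -0.01393438  0.15962171] [-177.31633616   -2.19741321   36.39165782]
[[ 0.804  0.594  0.003]
 [ 0.593 -0.803  0.06 ]
 [ 0.038 -0.047 -0.998]]
[ 0.099  -0.093   0.0579]
```

Emit:
{"method": "arm_command", "body": {
  "series": [
    [0.02, -0.019, 0, -0.145],
    [0.04, -0.038, 0, -0.29],
    [0.06, -0.056, 0.01, -0.44],
    [0.08, -0.075, 0.03, -0.585],
    [0.099, -0.093, 0.05, -0.733]
  ]
}}

```text
time: 4.15
ee_pos: [0.5391, 0.1238, 0.1177]
tcp_rot: [-179.5, -3.5, 78.4]
wrist_force: [1.7, 0.7, -0.2]
opening: 0.0
grasp_force: 0.0
```

Emit:
{"method": "arm_command", "body": {
  "series": [
    [0, 0, 0.008, 0],
    [0, 0, 0.008, 0],
    [0, 0, 0.008, 0],
    [0, 0, 0.008, 0],
    [0, 0, 0.008, 0]
  ]
}}

```text
time: 4.65
ee_pos: [0.5383, 0.1222, 0.1088]
tcp_rot: [-179.4, -3.4, 78.0]
wrist_force: [0.0, 0.1, -0.4]
opening: 0.0005
grasp_force: 0.0
```

```bash
python3 - <<'E'
from h import *
o=bot.get_obs(); print(o['q'].round(2),o['ee_pos'],o['tcp_rot'])
T=Rm(o['tcp_rot']); print(T.round(3)); print((T.T@(np.array([.538,.124,.066])-o['ee_pos'])).round(4))
a=bot.camera('top')['color'][190:310,180:380];b=bot.camera('scene')['color'][150:300,200:400]
f=lambda i,s:cv2.resize(i,(s*2,int(s*2*i.shape[0]/i.shape[1])),interpolation=cv2.INTER_CUBIC)
a=f(a,200);b=f(b,200)
im=np.zeros((300,800,3),np.uint8); im[:a.shape[0],:400]=a; im[:b.shape[0],400:]=b; cv2.imwrite('pics/c2.png',im)
E
```

```text
[ 11.04   3.76  -4.81  80.65   3.4  113.05] [0.53831449 0.12223299 0.10876272] [-179.37977099   -3.43573959   77.98988437]
[[ 0.208  0.978  0.002]
 [ 0.976 -0.207  0.061]
 [ 0.06  -0.011 -0.998]]
[-0.0009 -0.0002  0.0428]
```

View pics/c2.png

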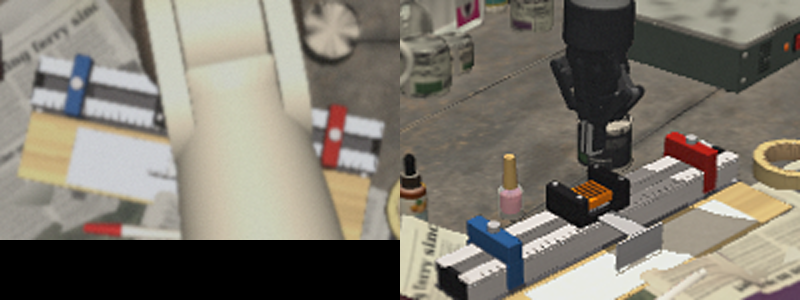

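The fingers (scene crop, about (605,170)) hover over the pad (595,193), and nothing else is near. I'll go down next.

Emit:
{"method": "arm_command", "body": {
  "series": [
    [0, 0, 0.012, 0],
    [-0.001, 0, 0.026, 0],
    [-0.001, 0, 0.036, 0],
    [-0.001, 0, 0.042, 0],
    [-0.001, 0, 0.042, 0]
  ]
}}

```text
time: 5.25
ee_pos: [0.5369, 0.1244, 0.0642]
tcp_rot: [-179.2, -3.4, 78.1]
wrist_force: [0.0, 0.0, 0.1]
opening: 0.0002
grasp_force: 0.0
```

Emit:
{"method": "arm_command", "body": {
  "series": [
    [0, 0, 0.002, 0],
    [0, 0, 0.004, 0],
    [0, 0, 0.006, 0],
    [0, 0, 0.008, 0],
    [0, 0, 0.008, 0]
  ]
}}

```text
time: 5.75
ee_pos: [0.5381, 0.1249, 0.0583]
tcp_rot: [-179.4, -3.4, 78.1]
wrist_force: [-1.1, -1.6, 5.9]
opening: -0.0
grasp_force: 3.1
```

```bash
python3 - <<'E'
from h import *
o=bot.get_obs(); print(o['ee_pos'],o['tcp_rot'],o['wrist_force'],o['torque'])
b=bot.camera('scene')['color'][190:300,220:380]
cv2.imwrite('pics/c3.png',cv2.resize(b,None,fx=4,fy=4,interpolation=cv2.INTER_CUBIC))
E
```

```text
[0.53805191 0.12489173 0.05834673] [-179.37065352   -3.42061765   78.08350633] [-1.07631488 -1.56905789  5.86650661] [-0.2035735   0.29713916  0.03756326]
```

View pics/c3.png

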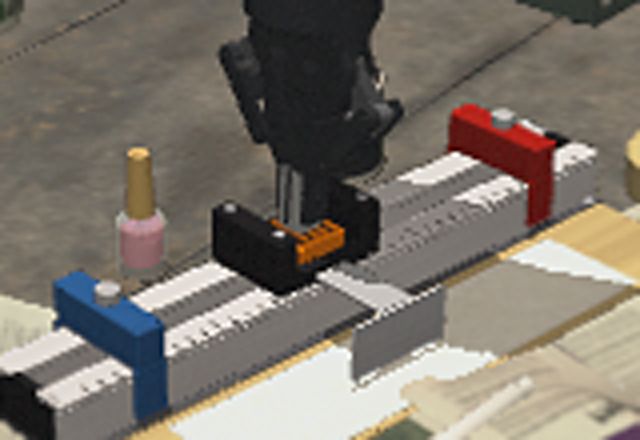

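Emit:
{"method": "arm_command", "body": {
  "series": [
    [0, 0, 0.0015, 0],
    [0, 0, 0.003, 0],
    [0, 0, 0.003, 0],
    [-0.003, 0, 0.0028, 0],
    [-0.006, 0, 0.0026, 0]
  ]
}}

```text
time: 6.3
ee_pos: [0.5371, 0.1198, 0.056]
tcp_rot: [-179.4, -3.5, 78.1]
wrist_force: [-2.0, 1.2, 7.7]
opening: -0.0001
grasp_force: 3.7
```

Emit:
{"method": "arm_command", "body": {
  "series": [
    [-0.004, 0, -0.0002, 0],
    [-0.008, 0, -0.0005, 0],
    [-0.012, 0, -0.0007, 0],
    [-0.016, 0, -0.001, 0],
    [-0.02, 0, -0.0012, 0]
  ]
}}

```text
time: 6.8
ee_pos: [0.5331, 0.1, 0.0561]
tcp_rot: [-179.4, -3.5, 78.1]
wrist_force: [-0.2, 1.7, 8.2]
opening: 0.0001
grasp_force: 3.7
```

Emit:
{"method": "arm_command", "body": {
  "series": [
    [-0.007, 0, -0.0004, 0],
    [-0.014, 0, -0.0009, 0],
    [-0.021, 0, -0.0013, 0],
    [-0.028, 0, -0.0017, 0],
    [-0.035, 0, -0.0021, 0]
  ]
}}

```text
time: 7.3
ee_pos: [0.5262, 0.0655, 0.0562]
tcp_rot: [-179.5, -3.5, 78.1]
wrist_force: [1.0, 1.0, 7.6]
opening: 0.0002
grasp_force: 3.7
```

Emit:
{"method": "arm_command", "body": {
  "series": [
    [-0.006, 0, -0.0004, 0],
    [-0.012, 0, -0.0007, 0],
    [-0.018, 0, -0.0011, 0],
    [-0.024, 0, -0.0014, 0],
    [-0.03, 0, -0.0018, 0]
  ]
}}

```text
time: 7.8
ee_pos: [0.5203, 0.036, 0.0563]
tcp_rot: [-179.5, -3.5, 78.1]
wrist_force: [1.5, 1.6, 6.7]
opening: -0.0001
grasp_force: 3.6
```

```bash
python3 - <<'E'
from h import *
o=bot.get_obs(); print(o['ee_pos'],o['tcp_rot'],o['wrist_force'],o['torque'])
b=bot.camera('scene')['color'][180:290,250:410]
cv2.imwrite('pics/c4.png',cv2.resize(b,None,fx=4,fy=4,interpolation=cv2.INTER_CUBIC))
E
```

```text
[0.52027836 0.03600062 0.05630254] [-179.50376216   -3.49418153   78.11006754] [1.4976075  1.62995259 6.73371288] [ 0.27647823 -0.47348979 -0.03334644]
```

View pics/c4.png

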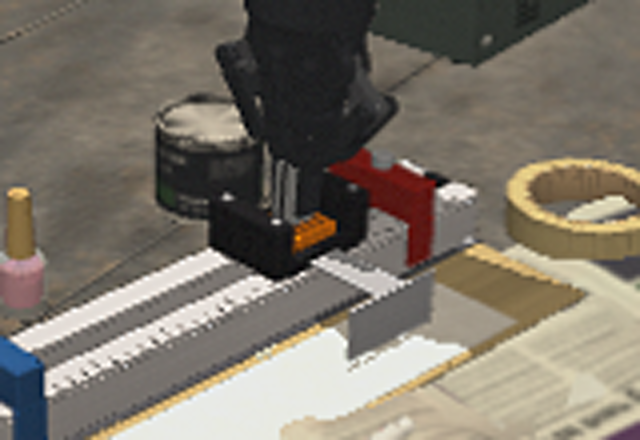

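The carriage rides along with the pad held down, and a gap of about 30 mm to red remains. I'll continue and close the last part slowly.

Emit:
{"method": "arm_command", "body": {
  "series": [
    [-0.004, 0, 0, 0],
    [-0.008, 0, -0.0003, 0],
    [-0.012, 0, -0.0005, 0],
    [-0.016, 0, -0.0007, 0],
    [-0.02, 0, -0.001, 0]
  ]
}}

```text
time: 8.35
ee_pos: [0.5164, 0.0164, 0.0562]
tcp_rot: [-179.5, -3.5, 78.1]
wrist_force: [2.3, 0.2, 7.1]
opening: 0.0
grasp_force: 3.7
```

Emit:
{"method": "arm_command", "body": {
  "series": [
    [-0.0015, 0, -0.0001, 0],
    [-0.003, 0, -0.0002, 0],
    [-0.0045, 0, -0.0003, 0],
    [-0.006, 0, -0.0004, 0],
    [-0.0075, 0, -0.0005, 0]
  ]
}}

```text
time: 8.85
ee_pos: [0.5149, 0.0091, 0.0563]
tcp_rot: [-179.5, -3.5, 78.1]
wrist_force: [2.3, 0.5, 6.9]
opening: 0.0004
grasp_force: 3.6
```

Emit:
{"method": "arm_command", "body": {
  "series": [
    [-0.001, 0, -0.0001, 0],
    [-0.002, 0, -0.0001, 0],
    [-0.003, 0, -0.0002, 0],
    [-0.004, 0, -0.0002, 0],
    [-0.005, 0, -0.0003, 0]
  ]
}}

```text
time: 9.35
ee_pos: [0.5139, 0.0047, 0.0563]
tcp_rot: [-179.5, -3.5, 78.1]
wrist_force: [2.9, 4.5, 7.8]
opening: 0.0
grasp_force: 3.6
```

Emit:
{"method": "arm_command", "body": {
  "series": [
    [-0.001, 0, -0.0001, 0],
    [-0.002, 0, -0.0001, 0],
    [-0.003, 0, -0.0002, 0],
    [-0.004, 0, -0.0002, 0],
    [-0.004, 0, -0.0002, 0]
  ]
}}

```text
time: 9.85
ee_pos: [0.5127, 0.0009, 0.0561]
tcp_rot: [-179.5, -3.5, 78.1]
wrist_force: [1.0, 4.6, 6.8]
opening: 0.0
grasp_force: 3.7
```

Emit:
{"method": "arm_command", "body": {
  "series": [
    [-0.0008, 0, 0, 0],
    [-0.0016, 0, -0.0001, 0],
    [-0.0024, 0, -0.0001, 0],
    [-0.0032, 0, -0.0002, 0],
    [-0.004, 0, -0.0002, 0]
  ]
}}

```text
time: 10.35
ee_pos: [0.5119, -0.0024, 0.0561]
tcp_rot: [-179.5, -3.6, 78.2]
wrist_force: [2.2, 11.8, 6.7]
opening: -0.0001
grasp_force: 7.0
```

```bash
python3 - <<'E'
from h import *
o=bot.get_obs(); print(o['ee_pos'],o['wrist_force'],o['torque'])
b=bot.camera('scene')['color'][190:270,280:390]
cv2.imwrite('pics/c5.png',cv2.resize(b,None,fx=6,fy=6,interpolation=cv2.INTER_CUBIC))
E
```

```text
[ 0.51192059 -0.00235458  0.05605665] [ 2.22407827 11.82156218  6.74910289] [ 2.36264608 -0.4339072  -0.06121111]
```

View pics/c5.png

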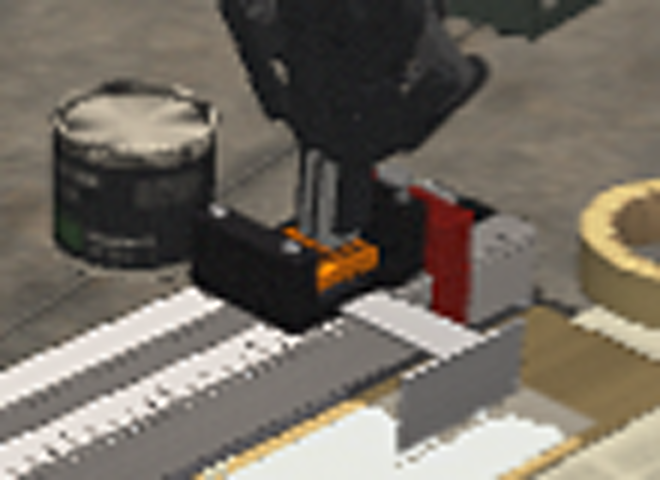

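Red is touching the shoulder (at about (430,250)) and the force rose to 12 N, so the carriage is seated. Next I lift straight up while still lightly pushing, then clear.

Emit:
{"method": "arm_command", "body": {
  "series": [
    [0, 0, -0.002, 0],
    [0.0002, 0, -0.004, 0],
    [0.0003, 0, -0.006, 0],
    [0.0005, 0, -0.008, 0],
    [0.0015, 0, -0.01, 0]
  ]
}}

```text
time: 10.9
ee_pos: [0.511, -0.0025, 0.0647]
tcp_rot: [-179.3, -3.5, 78.1]
wrist_force: [-0.3, 0.1, 0.3]
opening: -0.0003
grasp_force: 0.1
```

Emit:
{"method": "arm_command", "body": {
  "series": [
    [0.003, 0, -0.005, 0],
    [0.005, 0, -0.015, 0],
    [0.006, 0, -0.03, 0],
    [0.008, 0, -0.06, 0],
    [0.01, 0, -0.09, 0]
  ]
}}

```text
time: 11.4
ee_pos: [0.5127, 0.0013, 0.1571]
tcp_rot: [-179.3, -3.4, 78.1]
wrist_force: [0.5, -0.8, 0.6]
opening: -0.0002
grasp_force: 0.0
```

Emit:
{"method": "arm_command", "body": {
  "series": [
    [0.04, 0, -0.03, 0],
    [0.08, 0, -0.06, 0],
    [0.12, 0, -0.06, 0],
    [0.16, 0, -0.06, 0],
    [0.16, 0, -0.06, 0]
  ]
}}

```text
time: 11.9
ee_pos: [0.5464, 0.1578, 0.2257]
tcp_rot: [-179.4, -3.5, 78.3]
wrist_force: [-0.7, -0.4, -0.0]
opening: 0.0001
grasp_force: 0.0
```

```bash
python3 - <<'E'
from h import *
o=bot.get_obs(); print(o['ee_pos'],o['wrist_force'])
for n,z in (('top',.05),('scene',.05)):
    c=bot.camera(n)
    for t in('carriage_mid','red_stop_mid'):
        for m in bot.mark_of(n,t)[:1]: print(n,t,m['confidence'],atz(c,m['location'],z).round(4))
    b=c['color'][190:270,280:390] if n=='scene' else c['color'][230:290,300:380]
    cv2.imwrite(f'pics/f_{n}.png',cv2.resize(b,None,fx=6,fy=6,interpolation=cv2.INTER_CUBIC))
E
```

```text
[0.54641964 0.15775421 0.22573897] [-0.74230563 -0.43704586 -0.03374699]
top carriage_mid 0.84 [0.5096 0.0079 0.05  ]
top red_stop_mid 0.64 [ 0.5085 -0.0419  0.05  ]
scene carriage_mid 0.67 [0.5214 0.0026 0.05  ]
scene red_stop_mid 0.57 [ 0.5031 -0.0386  0.05  ]
```

View pics/f_scene.png

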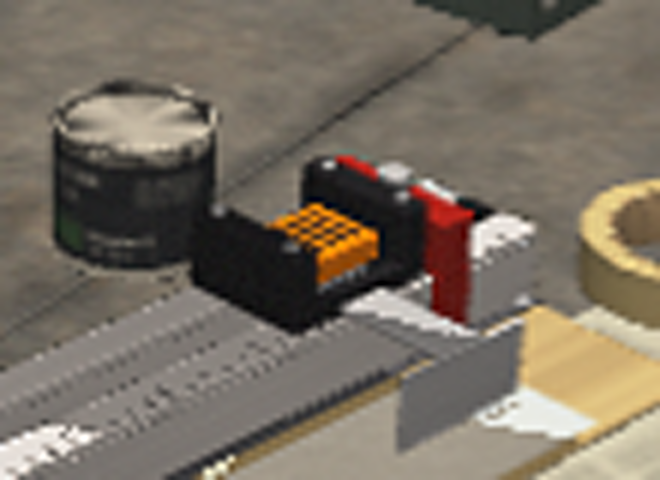

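View pics/f_top.png

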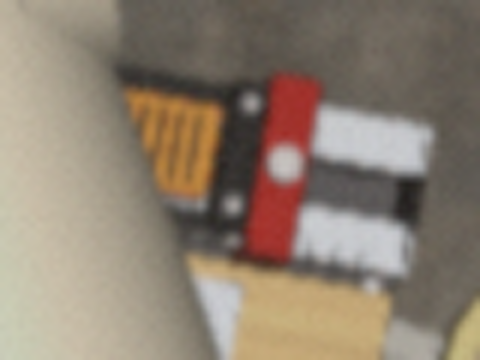

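Both views show the carriage flush against red, with the pad back up (scene crop (325,240)) and no gap (top crop (258,165)). The hand is clear of everything.

```bash
python3 -c "
from workcell import bot
print(bot.job_done())"
```

```text
the job is handed in; nothing more can be done
None
```

The carriage is seated against the red stop with the pad sprung back up and the brake on; the arm is clear, nothing else was touched, and the job is handed in at about 12 s of the 38 s allowed.

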